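# Dried limes into the storage jar

## Task

At the tea corner of a small cafe kitchen, put the two dried limes, one after the other, through the neck of the narrow-necked glass jar so that both lie inside it. Leave the jar standing upright in its place, and leave the nutmeg (the smaller brown ball) where it lies.

Things in the scene. Friction and masses are not known exactly. Their poses are not given: they have to be found in the camera images.
- jar: Narrow-necked open glass jar, 0.8 kg, loose. Origin at the centre of its underside, z up along its axis. Body 124 mm across up to 92 mm, shoulder to 122 mm, upright neck 73 mm across outside, 64 mm inside, up to the rim at 150 mm with a thin steel ring (81 mm over all). Inner floor at 6 mm. Not the other glass jar, which has no neck (116 mm across, 110 mm tall).
- lime_a: One of two alike dried limes: a hard, brown, slightly angular ball, 38 mm across and 38 mm tall, about 16 g, standing loose on a small flat foot on the counter, stem nub up. Origin at its centre, 19 mm above the counter; z up. Turned about z it looks and grips the same, so its yaw does not matter.
- lime_b: One of two alike dried limes: a hard, brown, slightly angular ball, 38 mm across and 38 mm tall, about 16 g, standing loose on a small flat foot on the counter, stem nub up. Origin at its centre, 19 mm above the counter; z up. Turned about z it looks and grips the same, so its yaw does not matter.
- nutmeg: A whole nutmeg, not to be moved: a brown ball clearly smaller than the limes, 24 mm across and 22 mm tall, loose on the counter. Origin at its centre, 11 mm above the counter.

How it is judged (in metres and radians):
On the way, in this order (a step that is already met when the one before it is completed fails the run):
1. one dried lime is inside the narrow-necked jar (((horizontal distance between lime_a and jar below 0.056 m and z of lime_a in the frame of jar between 0 and 0.1 m) or (horizontal distance between lime_b and jar below 0.056 m and z of lime_b in the frame of jar between 0 and 0.1 m))), for 0.2 s.
2. both dried limes are inside the narrow-necked jar (horizontal distance between each of lime_a, lime_b and jar below 0.056 m and z of lime_a in the frame of jar between 0 and 0.1 m and z of lime_b in the frame of jar between 0 and 0.1 m), for 0.2 s.
At the end, for the whole second after the job is handed in: Both dried limes lie, released, inside the body of the narrow-necked jar (centres within 56 mm of its axis, 0 to 100 mm above its underside); the jar stands upright (tilt under 0.15 rad) within 50 mm of where it began; the nutmeg is within 30 mm of where it began (all of step 2 and angle between jar's own z axis and vertical below 0.15 rad and distance of jar from where it was at the start of the episode below 0.05 m and distance of nutmeg from where it was at the start of the episode below 0.03 m); the robot touches nothing.
It fails at once if the jar is tipped by more than 0.35 rad (angle between jar's own z axis and vertical above 0.35 rad).
It fails at once if the nutmeg is moved by more than 30 mm (distance of nutmeg from where it was at the start of the episode above 0.03 m).
It also fails if it takes over 58 s, if anything falls off the work surface, if the arm or the gripper's body presses on something with over 40 N, if the wrist force passes 120 N, or if a joint passes its speed limit or range.

## Robot

A 6-joint arm with a two-finger parallel gripper is mounted at the origin on the work surface. World frame = base frame: x ahead of the robot, y to its left, z up, the work surface at z = 0. Lengths are in mm, angles in rad, forces in N, time in s.
With the tool pointing down it reaches from about 275 to 750 mm from the base axis. Payload 10.2 kg.
Tool frame: the origin (TCP) lies on the front face of the gripper's body, between the roots of the fingers; the fingertips stand 73 mm ahead of it and the grasp point (between the pads) lies 54 mm ahead of it; z points along the fingers, y is the direction in which the jaws open and shut (so a half turn about z gives the same grasp; the last joint's range is limited). The gripper opens to 85 mm and grips with 20 to 120 N. Pads are 22 mm wide; open, the fingers measure 114 mm over their backs; the gripper's body (76 mm by 85 mm) begins 54 mm behind the grasp point. The pads swing forward as they close: fully open they stand 13 mm farther back than shut.
Start: joints at [1.048, 0.313, 1.498, -0, 1.331, -0.223], TCP at [155.061, 501.585, 303.894] pointing down, gripper open.
Joint ranges: [-2.94, 2.94], [-0.97, 2.17], [0.19, 2.56], [-1.23, 4.37], [0.02, 3.11], [-2.88, 2.88]. Speed limits (rad/s): [2.39, 2.39, 3.01, 3.14, 3.14, 3.14].

## Interface

Orientations are given as a unit quaternion [w, x, y, z].
In Python, from rig import ctrl gives the robot as it stands.
- The arm moves only by the tool move_arm, never from a script. Its argument "series" is a list of rows, each a list of 3 entries, a list of its own where there are three numbers: the shift along the tool's x, y, z in mm, then the turn about the tool's z in degrees, then the opening, from 0 (shut) to 1 (fully open). In form: [[[tx, ty, tz], yaw, grip], ...]. A call has 1 to 10 rows; each row is the pose to reach, as a shift and turn from the pose commanded when the call began, along the tool's axes at that moment; what a row does not reach only later rows make up. A row lasts 1/8 s, in which the tool goes at most 62.5 mm and 10.7 degrees, less where a joint would pass 70% of its speed; a pose out of reach is approached as far as the arm can. A call with a gripper value outside its range is refused whole. The fingers move at their own pace and stop on an object; "force" is the grip in N (left out, the last holds). Time passes only in rows, so rows that repeat a pose let the fingers close. It gives the time, the measured TCP pose, the force and the opening at its end, in the units of the state.
- ctrl.sense(): the state, without advancing time (a new reading comes with each control period).
- ctrl.capture(name): name is "side" or "top"; returns (picture, depth): 420x560x3 uint8, red, green, blue; 420x560 float32, mm along the optical axis (not along the pixel's ray), 0 where there is no reading.
- ctrl.camera_model(name): a dict with "fov_y" (degrees; the focal length in pixels is half the picture's height over the tangent of half this angle, whatever the lens; pixels are square), "cx", "cy" (the principal point, pixels), "dist_coeffs" ([k1, k2, p1, p2, k3] as OpenCV has them; the pictures are not rectified), "rvec" (rotation vector, rad) and "tvec" (3), from world to camera coordinates, as OpenCV has them. Camera axes: x right, y down, z forward; pixel columns grow to the right and rows downward; lengths in mm; the calibration is good to about 2 mm. A picture is of the moment at which its call begins. camera_model takes no time and is no camera call.
- ctrl.finish_job(): hands the job in, once; it reports no verdict.
The state is a dict: "time_s": time; "joints": joint angles; "dq": joint speeds; "tau": joint torques, N m; "eef_pos": TCP position; "ee_rot": TCP orientation; "force": force on the tool from outside, world axes, zero at the start; "wrist_torque": the same for the moment, N m; "grip_width": opening from 0.0 (shut) to 1.0 (fully open).
Only numpy, scipy, OpenCV 4.12 (cv2) and the standard library are available. Lean on these libraries where they do the work, as an engineer would, in place of code of your own. Each camera call takes 0.05 s, during which the arm holds its last target.

## Working session

There is one attempt and no reset: what is moved stays moved. The work goes in short steps, Python scripts to look and compute and a tool call to move; the robot and the scene stay as the last step left them, time stands still between calls to the robot, and variables do not carry over. Pictures are saved under pics/ and viewed, and the job is handed in when it is done.

Besides the shell and the picture viewer there is one more tool, called after "Call:" as a command line: name --argument value ..., lists and objects as JSON in quotes. move_arm: Moves the arm, as the interface text tells. Its arguments: {"type":"object","properties":{"series":{"type":"array","items":{"type":"array"}},"force":{"type":"number"}},"required":["series"]}

```bash
ls; mkdir -p pics; python3 - <<'E'
from rig import ctrl
import cv2,numpy as np
for n in("side","top"):
    p,d=ctrl.capture(n); np.savez(f"{n}0.npz",p=p,d=d)
    cv2.imwrite(f"pics/{n}0.png",cv2.cvtColor(p,cv2.COLOR_RGB2BGR)); print(ctrl.camera_model(n))
print(ctrl.sense())
E
```

```text
pics
{'fov_y': 55.79669442927923, 'cx': 277.82595583436637, 'cy': 208.12873763596258, 'dist_coeffs': array([-0.06317958,  0.        ,  0.        ,  0.        ,  0.        ]), 'rvec': array([ 2.08382231, -0.23278072,  0.15611203]), 'tvec': array([-545.90456875,   95.97619078,  612.7073255 ])}
{'fov_y': 46.48698643287743, 'cx': 271.673294972838, 'cy': 215.1890437460799, 'dist_coeffs': array([0.05308233, 0.        , 0.        , 0.        , 0.        ]), 'rvec': array([ 2.17461221, -2.1417534 ,  0.15756274]), 'tvec': array([ -7.10440768, 581.91183532, 789.18511854])}
{'time_s': 0.1, 'joints': array([ 1.04758556e+00,  3.13370747e-01,  1.49832382e+00,  1.17017844e-05,
        1.33098266e+00, -2.23394648e-01]), 'dq': array([ 0.00085656, -0.00312236, -0.00127855,  0.00050148,  0.00133613,
       -0.00235209]), 'tau': array([ 3.12720797e-03, -4.12897360e+01, -2.60141087e+01, -1.67155818e-04,
        3.03173569e-03, -1.93766300e-05]), 'eef_pos': array([154.99369328, 501.45827163, 303.41821567]), 'ee_rot': array([-2.03059168e-04,  1.49348576e-01,  9.88784460e-01, -5.02865538e-04]), 'force': array([ 0.17202065,  1.25612663, -0.36534168]), 'wrist_torque': array([ 0.01728642, -0.02975909, -0.02807868]), 'grip_width': 1.00135625815092}
```

View pics/side0.png

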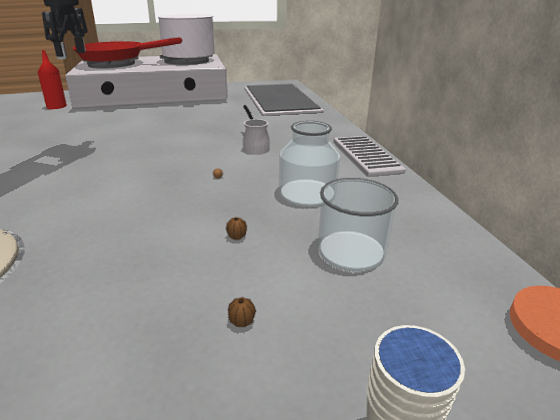

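View pics/top0.png

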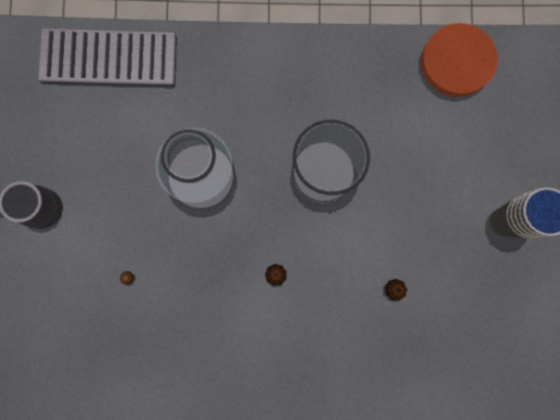

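The side view shows the necked jar at about (310,165), the limes at (237,228) and (241,312), and the nutmeg at (218,173). The top view shows the jar's neck ring at about (188,156), the limes at (276,275) and (396,290), the nutmeg at (127,278), and the neckless jar at (331,157).

```bash
cat > h.py <<'E'
import cv2,numpy as np
from rig import ctrl
def cam(n):
    m=ctrl.camera_model(n); f=210/np.tan(np.radians(m['fov_y']/2))
    K=np.array([[f,0,m['cx']],[0,f,m['cy']],[0,0,1]]); R=cv2.Rodrigues(m['rvec'])[0]
    return K,m['dist_coeffs'],R,m['tvec'],m
def ray(n,uv):
    K,D,R,t,_=cam(n); x=cv2.undistortPoints(np.array(uv,float).reshape(-1,1,2),K,D)[:,0]
    return -R.T@t,(np.c_[x,np.ones(len(x))]@R)
def plane(n,uv,z):
    c,d=ray(n,uv); return c+d*((z-c[2])/d[:,2])[:,None]
def tri(u1,u2):
    c1,d1=ray("side",[u1]);c2,d2=ray("top",[u2]);d1=d1[0];d2=d2[0]
    s=np.linalg.lstsq(np.c_[d1,-d2],c2-c1,rcond=None)[0]
    a,b=c1+s[0]*d1,c2+s[1]*d2
    return (a+b)/2,np.linalg.norm(a-b)
def proj(n,P):
    K,D,R,t,m=cam(n);return cv2.projectPoints(np.array(P,float).reshape(-1,3),m['rvec'],t,K,D)[0][:,0]
def brown(p,amin=50):
    h=cv2.cvtColor(p,cv2.COLOR_RGB2HSV)
    m=((h[...,0]<20)&(h[...,1]>110)).astype(np.uint8)
    m=cv2.morphologyEx(m,cv2.MORPH_CLOSE,np.ones((5,5)))
    n,_,s,c=cv2.connectedComponentsWithStats(m)
    return [(c[i].round(1),s[i].tolist()) for i in range(1,n) if s[i][4]>amin]
E
python3 - <<'E'
from h import *
for n in("side","top"):
    p=np.load(n+"0.npz")['p']; 
    for c,s in brown(p): print(n,c,s, plane(n,[c],19)[0].round(1), plane(n,[c],11)[0].round(1))
# ring
    g=cv2.cvtColor(p,cv2.COLOR_RGB2GRAY)
    x0,y0,x1,y1=(285,115,338,145) if n=="side" else (150,118,226,190)
    m=(g[y0:y1,x0:x1]<(85 if n=="side" else 55)).astype(np.uint8)
    cv2.imwrite(f"pics/ring_{n}.png",cv2.resize(np.hstack([g[y0:y1,x0:x1],m*255]),None,fx=5,fy=5,interpolation=0))
    print(proj(n,[0,0,0]))
E
```

```text
side [50.5 50.5] [0, 0, 182, 109, 7435] [-404.2 2341.2   19. ] [-421.5 2403.2   11. ]
side [217.4 172.9] [214, 169, 8, 9, 62] [474.2 226.8  19. ] [475.4 244.2  11. ]
side [236.1 228. ] [227, 218, 19, 21, 326] [483.3  -8.9  19. ] [484.7   3.5  11. ]
side [538.4 317.8] [510, 286, 50, 75, 2812] [ 845.7 -313.7   19. ] [ 854.9 -307.8   11. ]
side [241.2 311.9] [229, 298, 26, 29, 603] [ 461.  -212.5   19. ] [ 462.  -204.4   11. ]
[[-57.30421509 267.04840796]]
top [458.6  59.6] [421, 23, 77, 74, 4379] [ 872.2 -330.4   19. ] [ 876.  -333.7   11. ]
top [275.4 274.6] [266, 265, 19, 20, 290] [482.5  -6.3  19. ] [482.6  -6.5  11. ]
top [126.6 277.6] [121, 272, 12, 12, 118] [474.3 245.1  19. ] [474.3 247.3  11. ]
top [395.4 289.5] [386, 280, 20, 20, 305] [ 460.7 -210.4   19. ] [ 460.6 -212.5   11. ]
[[267.14469329 586.12030712]]
```

```bash
ls pics
```

```text
ring_side.png
ring_top.png
side0.png
top0.png
```

View pics/ring_side.png

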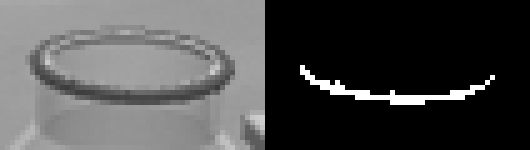

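View pics/ring_top.png

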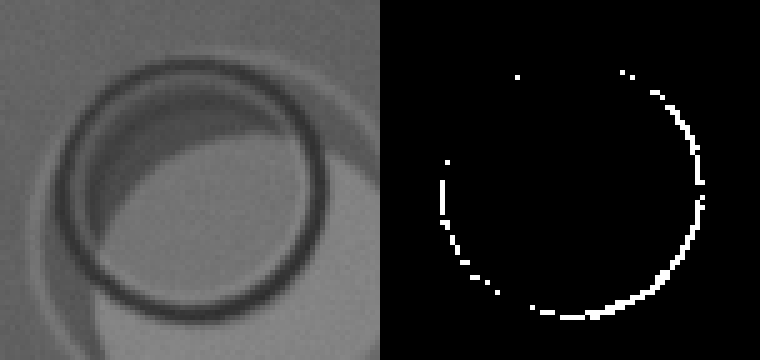

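The crops show the neck ring clearly. In the top view its centre is near (188.3,156.0), and in the side view near (311.6,128).

```bash
python3 - <<'E'
from h import *
p=np.load("top0.npz")['p'];g=cv2.cvtColor(p,cv2.COLOR_RGB2GRAY)
g2=cv2.GaussianBlur(g,(3,3),0).astype(float)
# radial darkest point
c=np.array([188.3,156.]);pts=[]
for a in np.linspace(0,2*np.pi,72,endpoint=False):
    r=np.arange(22,31,.25); xy=c+np.c_[np.cos(a)*r,np.sin(a)*r]
    v=cv2.remap(g2.astype(np.float32),xy[None,:,0].astype(np.float32),xy[None,:,1].astype(np.float32),1)[0]
    pts.append(xy[v.argmin()])
pts=np.array(pts)
P=plane("top",pts,148)[:,:2]
(cx,cy),(a,b),_=cv2.fitEllipse(P.astype(np.float32)); print("top ring",cx,cy,a,b)
(u,v),ab,_=cv2.fitEllipse(pts.astype(np.float32)); print(u,v,ab)
print(plane("side",[(311.6,128)],148)); print(tri((311.6,128),(u,v)))
B=[("A",(236.1,228),(275.4,274.6)),("B",(241.2,311.9),(395.4,289.5)),("N",(217.4,172.9),(126.6,277.6))]
for n,s,t in B: print(n,tri(s,t))
q=ctrl.sense()['ee_rot']; from scipy.spatial.transform import Rotation as R
print(R.from_quat(q[[1,2,3,0]]).as_matrix().round(4))
E
```

```text
top ring 654.8514404296875 128.78839111328125 75.91781616210938 76.10823822021484
187.82000732421875 155.58816528320312 (49.83578109741211, 51.58993148803711)
[[654.63435504 119.25707686 148.        ]]
(array([656.74806447, 129.2065844 , 144.38553427]), np.float64(2.394442052422524))
A (array([483.04654309,  -6.3856214 ,  17.40260646]), np.float64(1.0702612639490643))
B (array([ 460.9539502 , -210.82459981,   17.41118383]), np.float64(0.5300266078547461))
N (array([474.99935402, 247.6980584 ,   9.42054604]), np.float64(1.3762603735062815))
[[-9.554e-01  2.953e-01 -6.000e-04]
 [ 2.953e-01  9.554e-01 -9.000e-04]
 [ 3.000e-04 -1.100e-03 -1.000e+00]]
```

Jar axis is at (655,129), lime A at (483,-6), lime B at (461,-211). Moving above lime A.

Call:
move_arm --series '[[[-20, -17, 5], 0, 1], [[-60, -50, 10], 0, 1], [[-105, -88, 15], 0, 1], [[-150, -126, 20], 0, 1], [[-195, -164, 25], 0, 1], [[-240, -202, 30], 0, 1], [[-285, -240, 35], 0, 1], [[-330, -277, 40], 0, 1], [[-375, -314, 45], 0, 1], [[-415, -348, 50], 0, 1]]' --force 30

```text
time_s: 1.35
eef_pos: [449.5, 44.6, 253.6]
ee_rot: [-0.0, 0.15, 0.989, 0.0]
force: [1.1, 0.8, 1.4]
grip_width: 1.003
```

Call:
move_arm --series '[[[-28, -23, 4], 0, 1], [[-48, -40, 24], 0, 1], [[-48, -40, 64], 0, 1], [[-48, -40, 94], 0, 1], [[-48, -40, 94], 0, 1], [[-48, -40, 94], 0, 1]]'

```text
time_s: 2.1
eef_pos: [483.3, -5.9, 161.0]
ee_rot: [0.001, 0.149, 0.989, -0.0]
force: [0.3, -0.8, 0.9]
grip_width: 1.002
```

```bash
python3 - <<'E'
from h import *
s=ctrl.sense();print(s['time_s'],s['eef_pos'],s['ee_rot'],s['force'],s['grip_width'])
p,d=ctrl.capture("side");cv2.imwrite("pics/s1.png",p[...,::-1])
from scipy.spatial.transform import Rotation as R
M=R.from_quat(s['ee_rot'][[1,2,3,0]]).as_matrix()
for c,st in brown(p): print(c,st,plane("side",[c],19))
print(M.T@(np.array([483,-6.4,75])-s['eef_pos']))
E
```

```text
2.1 [483.28378995  -5.90387047 160.98156043] [ 7.22317022e-04  1.49276725e-01  9.88795192e-01 -7.77009932e-05] [ 0.34174629 -0.76076217  0.85597696] 1.0021495898976283
[69.8 45.1] [26, 0, 150, 109, 6323] [[-333.21660693 2574.06299127   19.        ]]
[236.1 227.9] [227, 218, 19, 21, 327] [[483.33541888  -8.58100545  19.        ]]
[538.4 317.8] [510, 286, 50, 75, 2812] [[ 845.74424185 -313.73951643   19.        ]]
[241.2 311.9] [229, 298, 26, 29, 604] [[ 461.02290351 -212.45201371   19.        ]]
[ 0.24949521 -0.56312559 85.9812541 ]
```

View pics/s1.png

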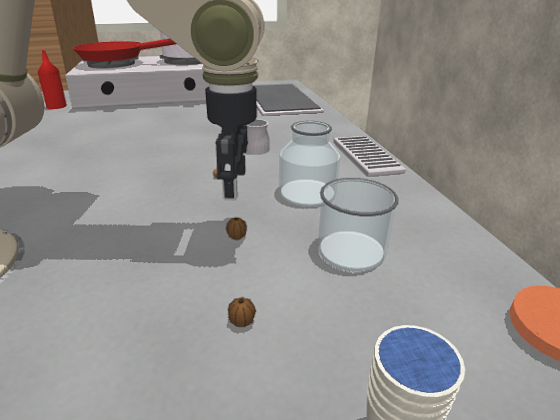

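The gripper hangs above lime A at (236,228), with the fingertips at about (230,195). I'll go down and close.

Call:
move_arm --series '[[[0, 0, 30], 0, 1], [[0, 0, 60], 0, 1], [[0, 0, 80], 0, 1], [[0, 0, 86], 0, 1], [[0, 0, 86], 0, 1], [[0, 0, 86], 0, 0.3], [[0, 0, 86], 0, 0.3], [[0, 0, 86], 0, 0.2], [[0, 0, 86], 0, 0.2], [[0, 0, 86], 0, 0.2]]' --force 30

```text
time_s: 3.4
eef_pos: [483.1, -5.9, 74.6]
ee_rot: [0.0, 0.149, 0.989, -0.0]
force: [-1.7, -0.1, 6.4]
grip_width: 0.416
```

Call:
move_arm --series '[[[0, 0, -5], 0, 0.2], [[0, 0, -25], 0, 0.2], [[0, 0, -65], 0, 0.2], [[0, 0, -110], 0, 0.2], [[0, 0, -150], 0, 0.2], [[0, 0, -175], 0, 0.2], [[0, 0, -180], 0, 0.2], [[0, 0, -180], 0, 0.2]]'

```text
time_s: 4.4
eef_pos: [482.6, -5.8, 253.3]
ee_rot: [-0.0, 0.149, 0.989, 0.0]
force: [0.0, -0.7, -0.6]
grip_width: 0.419
```

```bash
python3 - <<'E'
from h import *
s=ctrl.sense();print(s['time_s'],s['eef_pos'],s['force'],s['grip_width'])
p,d=ctrl.capture("side");cv2.imwrite("pics/s2.png",p[...,::-1])
from scipy.spatial.transform import Rotation as R
M=R.from_quat(s['ee_rot'][[1,2,3,0]]).as_matrix()
print(M.T@(np.array([655.3,128.8,250])-s['eef_pos']))
print(proj("side",s['eef_pos']+[0,0,-56]))
E
```

```text
4.4 [482.59110118  -5.78556356 253.27265258] [ 0.01334027 -0.67273347 -0.60597996] 0.4190360037885385
[-125.25705209  179.59121586    3.16448914]
[[231.18325942 129.54098771]]
```

View pics/s2.png

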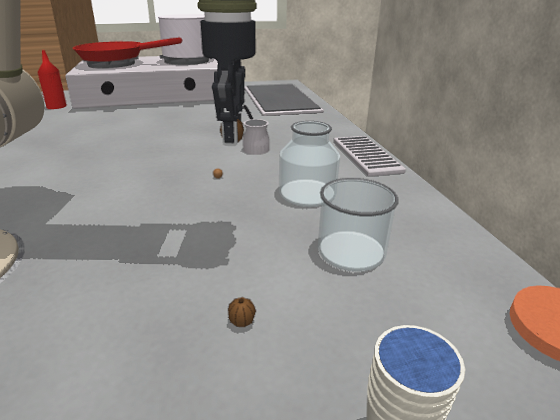

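The lime is held, half hidden by the near finger at (237,128). Moving it over the neck at a safe height, then I'll check from above.

Call:
move_arm --series '[[[-10, 14, 1], 0, 0.2], [[-35, 50, 2], 0, 0.2], [[-65, 93, 3], 0, 0.2], [[-95, 136, 3], 0, 0.2], [[-115, 165, 3], 0, 0.2], [[-125, 180, 3], 0, 0.2], [[-125, 180, 3], 0, 0.2], [[-125, 180, 3], 0, 0.2]]'

```text
time_s: 5.45
eef_pos: [654.9, 128.7, 250.1]
ee_rot: [-0.001, 0.149, 0.989, -0.0]
force: [-1.2, -0.9, -0.4]
grip_width: 0.412
```

```bash
python3 - <<'E'
from h import *
s=ctrl.sense();print(s['time_s'],s['eef_pos'],s['force'],s['grip_width'])
ims=[]
for n in("side","top"):
    p,d=ctrl.capture(n);cv2.imwrite(f"pics/{n}3.png",p[...,::-1])
    for c,st in brown(p,20): print(n,c,st)
    print(n,proj(n,[s['eef_pos']+[0,0,-56],s['eef_pos']+[0,0,-73],[655,129,148]]))
    u,v=proj(n,s['eef_pos']+[0,0,-73])[0].astype(int)
    ims.append(cv2.resize(p[max(v-50,0):max(v-50,0)+100,u-50:u+50,::-1],(400,400),interpolation=2))
cv2.imwrite("pics/c3.png",np.hstack(ims))
E
```

```text
5.45 [654.88487212 128.70921681 250.09818194] [-1.17282067 -0.88907553 -0.40524743] 0.41219376335011376
side [64.9 49.9] [4, 0, 178, 109, 7116]
side [304.6 103.2] [303, 97, 4, 14, 30]
side [319.6 103.8] [319, 98, 3, 13, 25]
side [217.4 172.9] [214, 169, 8, 9, 62]
side [538.3 317.8] [510, 286, 50, 75, 2813]
side [241.2 311.8] [229, 298, 26, 29, 602]
side [[311.57303882 103.39286276]
 [311.0893392  112.05243109]
 [310.2913052  126.42900413]]
top [458.6  59.6] [421, 23, 77, 74, 4379]
top [395.5 289.5] [386, 280, 20, 20, 310]
top [[182.73510267 146.99233006]
 [184.73174536 150.22897858]
 [187.73836895 155.33879388]]
```

View pics/c3.png

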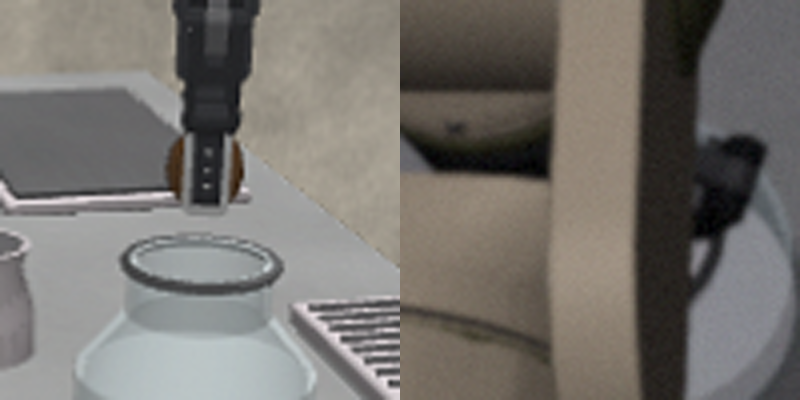

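The side crop shows the lime centred between the pads (columns 303–321, row 103), right above the ring, whose centre column is about 311. The top view is blocked by the arm. I'll lower 20 mm, release and back off.

Call:
move_arm --series '[[[0, 0, 8], 0, 0.2], [[0, 0, 18], 0, 0.2], [[0, 0, 20], 0, 0.2], [[0, 0, 20], 0, 0.2], [[0, 0, 20], 0, 1], [[0, 0, 20], 0, 1], [[0, 0, 20], 0, 1], [[0, 0, 15], 0, 1], [[0, 0, 0], 0, 1], [[0, 0, 0], 0, 1]]'

```text
time_s: 6.8
eef_pos: [655.9, 129.3, 253.0]
ee_rot: [0.002, 0.149, 0.989, 0.0]
force: [1.5, 0.0, -0.4]
grip_width: 0.998
```

```bash
python3 - <<'E'
from h import *
s=ctrl.sense();print(s['time_s'],s['eef_pos'],s['force'],s['grip_width'])
p,d=ctrl.capture("side");cv2.imwrite("pics/s4.png",p[...,::-1])
from scipy.spatial.transform import Rotation as R
M=R.from_quat(s['ee_rot'][[1,2,3,0]]).as_matrix()
print(M.T@(np.array([461,-210.8,250])-s['eef_pos']))
E
```

```text
6.8 [655.85267361 129.26208786 252.99280681] [ 1.45075059  0.02287112 -0.35395219] 0.9982823482928672
[  85.75847096 -382.43813732    2.30232244]
```

View pics/s4.png

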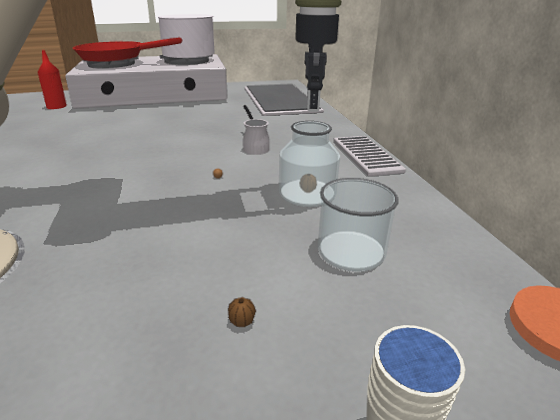

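Lime A lies in the jar at (308,183), and the jar still stands with its ring at (311,128). Moving on to lime B.

Call:
move_arm --series '[[[5, -20, 0], 0, 1], [[15, -60, 0], 0, 1], [[25, -110, 0], 0, 1], [[37, -160, 0], 0, 1], [[48, -210, 0], 0, 1], [[60, -260, 0], 0, 1], [[70, -310, 0], 0, 1], [[78, -345, 0], 0, 1], [[84, -370, 0], 0, 1], [[86, -382, 10], 0, 1]]'

```text
time_s: 8.1
eef_pos: [460.0, -211.3, 240.9]
ee_rot: [0.001, 0.15, 0.989, -0.0]
force: [0.9, 0.7, -0.2]
grip_width: 0.998
```

Call:
move_arm --series '[[[0, 0, 30], 0, 1], [[0, 0, 60], 0, 1], [[0, 0, 80], 0, 1], [[0, 0, 80], 0, 1], [[0, 0, 80], 0, 1]]'

```text
time_s: 8.72
eef_pos: [460.8, -210.3, 161.4]
ee_rot: [0.0, 0.149, 0.989, -0.0]
force: [0.8, -0.5, 0.3]
grip_width: 0.998
```

```bash
python3 - <<'E'
from h import *
s=ctrl.sense();print(s['time_s'],s['eef_pos'],s['force'],s['grip_width'])
p,d=ctrl.capture("side")
for c,st in brown(p): print(c,st)
from scipy.spatial.transform import Rotation as R
M=R.from_quat(s['ee_rot'][[1,2,3,0]]).as_matrix()
print(M.T@(np.array([461,-210.8,75])-s['eef_pos']))
E
```

```text
8.725 [ 460.79295468 -210.25339221  161.43883859] [ 0.7801529  -0.52897853  0.28016323] 0.9978095417423413
[ 3.4 33.8] [0, 0, 9, 72, 556]
[87.5 42.4] [67, 0, 59, 72, 1645]
[538.3 317.8] [510, 286, 50, 75, 2813]
[241.2 311.9] [228, 298, 28, 29, 603]
[-0.28720091 -0.43922988 86.43922175]
```

Call:
move_arm --series '[[[0, 0, 30], 0, 1], [[0, 0, 60], 0, 1], [[0, 0, 80], 0, 1], [[0, 0, 86], 0, 1], [[0, 0, 86], 0, 1], [[0, 0, 86], 0, 0.3], [[0, 0, 86], 0, 0.3], [[0, 0, 86], 0, 0.2], [[0, 0, 86], 0, 0.2], [[0, 0, 86], 0, 0.2]]'

```text
time_s: 10.02
eef_pos: [460.6, -210.5, 75.5]
ee_rot: [0.0, 0.149, 0.989, -0.0]
force: [-1.4, 0.5, 5.4]
grip_width: 0.415
```

Call:
move_arm --series '[[[0, 0, -5], 0, 0.2], [[0, 0, -25], 0, 0.2], [[0, 0, -65], 0, 0.2], [[0, 0, -110], 0, 0.2], [[0, 0, -150], 0, 0.2], [[0, 0, -175], 0, 0.2], [[0, 0, -180], 0, 0.2], [[0, 0, -180], 0, 0.2]]'

```text
time_s: 11.02
eef_pos: [460.2, -210.2, 254.2]
ee_rot: [-0.0, 0.149, 0.989, 0.0]
force: [-0.5, 1.1, 0.2]
grip_width: 0.418
```

```bash
python3 - <<'E'
from h import *
s=ctrl.sense();print(s['time_s'],s['eef_pos'],s['force'],s['grip_width'])
p,d=ctrl.capture("side");cv2.imwrite("pics/s5.png",p[...,::-1])
p,d=ctrl.capture("top");cv2.imwrite("pics/t5.png",p[...,::-1])
from scipy.spatial.transform import Rotation as R
M=R.from_quat(s['ee_rot'][[1,2,3,0]]).as_matrix()
print(M.T@(np.array([655.3,128.8,250])-s['eef_pos']))
E
```

```text
11.025 [ 460.2320101  -210.21111094  254.22655177] [-0.54870341  1.08360646  0.22033939] 0.4178493820579998
[-86.25177975 381.49752838   4.26428179]
```

View pics/s5.png

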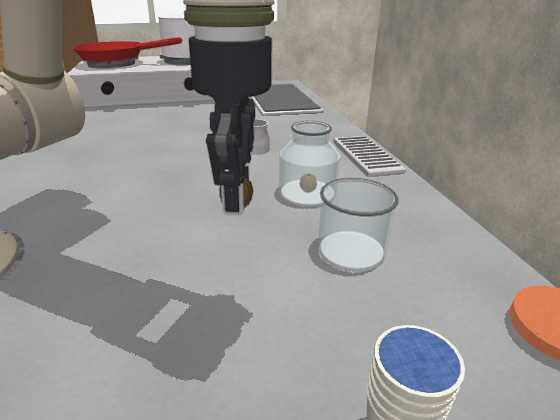

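View pics/t5.png

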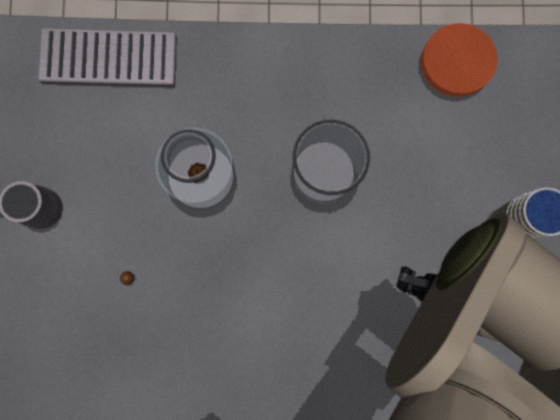

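Lime B is in the gripper. From above, lime A shows inside the jar at (197,172), the ring is still at (188,156) and the nutmeg is still at (127,278). Carrying B over.

Call:
move_arm --series '[[[-5, 20, 0], 0, 0.2], [[-15, 60, 1], 0, 0.2], [[-26, 110, 2], 0, 0.2], [[-37, 160, 2], 0, 0.2], [[-48, 210, 3], 0, 0.2], [[-60, 260, 3], 0, 0.2], [[-70, 310, 4], 0, 0.2], [[-79, 348, 4], 0, 0.2], [[-84, 372, 4], 0, 0.2], [[-86, 381, 4], 0, 0.2]]'

```text
time_s: 12.38
eef_pos: [655.2, 129.3, 249.3]
ee_rot: [-0.001, 0.149, 0.989, -0.0]
force: [0.4, -0.3, -0.5]
grip_width: 0.419
```

Call:
move_arm --series '[[[0, 0, 0], 0, 0.2], [[0, 0, 0], 0, 0.2], [[0, 0, 0], 0, 0.2]]'

```text
time_s: 12.75
eef_pos: [655.0, 127.4, 251.1]
ee_rot: [0.0, 0.15, 0.989, -0.0]
force: [-0.1, 0.8, -0.0]
grip_width: 0.418
```

```bash
python3 - <<'E'
from h import *
s=ctrl.sense();print(s['time_s'],s['eef_pos'],s['force'],s['grip_width'])
p,d=ctrl.capture("side");cv2.imwrite("pics/c6.png",cv2.resize(p[60:220,230:390,::-1],(480,480),interpolation=2))
for c,st in brown(p,15): print(c,st)
print(proj("side",s['eef_pos']+[0,0,-56]))
E
```

```text
12.75 [654.99033677 127.43798967 251.06197436] [-0.11492665  0.77045641 -0.03727873] 0.41775427643468616
[65.  49.8] [4, 0, 178, 109, 7108]
[305.  103.1] [304, 97, 3, 13, 31]
[320.1 103.6] [319, 98, 3, 13, 17]
[217.4 172.9] [214, 169, 8, 9, 62]
[538.4 317.8] [510, 286, 50, 75, 2811]
[[311.85299169 103.06822921]]
```

View pics/c6.png

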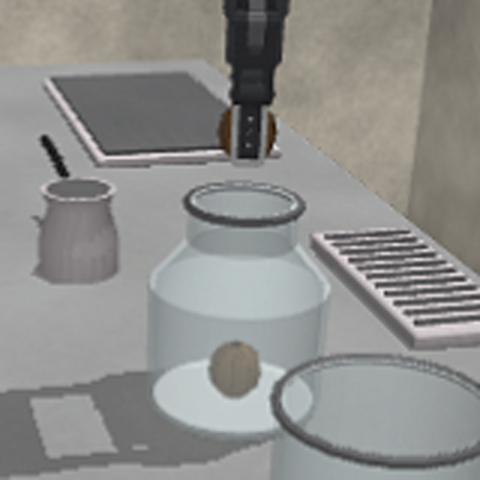

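The side view shows lime B centred over the ring at (312,103), with lime A on the jar floor near (308,183). I'll lower and release the same way.

Call:
move_arm --series '[[[0, 0, 8], 0, 0.2], [[0, 1, 18], 0, 0.2], [[0, 1, 20], 0, 0.2], [[0, 1, 20], 0, 0.2], [[0, 1, 20], 0, 1], [[0, 1, 20], 0, 1], [[0, 1, 20], 0, 1], [[0, 0, 15], 0, 1], [[0, 0, 0], 0, 1], [[0, 0, -20], 0, 1]]'

```text
time_s: 14.05
eef_pos: [655.1, 128.2, 272.2]
ee_rot: [0.0, 0.149, 0.989, 0.0]
force: [-0.0, 0.0, -0.4]
grip_width: 1.002
```

Call:
move_arm --series '[[[5, -20, 0], 0, 1], [[15, -60, 0], 0, 1], [[25, -110, 0], 0, 1], [[37, -160, 0], 0, 1], [[48, -210, 0], 0, 1], [[60, -260, 0], 0, 1], [[70, -300, 0], 0, 1], [[74, -320, 0], 0, 1], [[74, -320, 0], 0, 1], [[74, -320, 0], 0, 1]]'

```text
time_s: 15.3
eef_pos: [490.3, -155.1, 271.5]
ee_rot: [0.0, 0.149, 0.989, -0.0]
force: [-0.3, 0.3, 0.1]
grip_width: 1.004
```

```bash
python3 - <<'E'
from h import *
s=ctrl.sense();print(s['time_s'],s['eef_pos'],s['force'],s['grip_width'])
a=ctrl.capture("side")[0];b=ctrl.capture("top")[0]
for n,p in(("side",a),("top",b)):
    for c,st in brown(p,15): print(n,c,st)
cv2.imwrite("pics/c7.png",np.hstack([cv2.resize(a[100:230,200:360,::-1],(400,325)),cv2.resize(b[100:300,90:336,::-1],(400,325))]))
E
```

```text
15.3 [ 490.32365173 -155.08621683  271.48229108] [-0.28209727  0.29078774  0.0570957 ] 1.0036885008564025
side [87.  38.2] [51, 0, 131, 85, 3899]
side [217.4 172.9] [214, 169, 8, 9, 62]
side [538.3 317.8] [510, 286, 50, 75, 2812]
top [458.6  59.6] [421, 23, 77, 74, 4375]
top [193.7 167.4] [185, 160, 20, 16, 228]
top [126.5 277.5] [121, 272, 12, 12, 117]
```

View pics/c7.png

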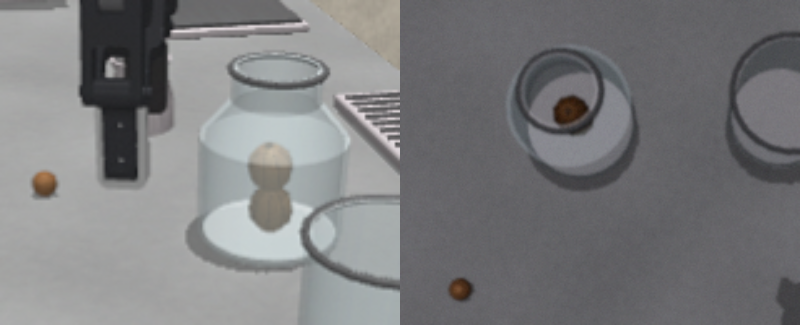

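The side crop shows both limes in the jar, B resting on top of A at about (308,166) and (308,183). The ring and nutmeg have not moved. If B rolls off A, it stays in the jar. Even stacked, B's centre is about 63 mm above the jar's underside, inside the 100 mm limit. Handing in.

```bash
python3 - <<'E'
from rig import ctrl
print(ctrl.finish_job())
E
```

```text
the job is handed in; nothing more can be done
None
```

I gripped each lime in turn, carried it over the neck of the jar and let it drop in from just above the rim. I then moved the arm clear and handed the job in at about 15.4 s of the 58 s allowed; no verdict was reported.

- **Limes:** the last pictures from both cameras show both limes in the jar. B came to rest on top of A, so its centre is about 63 mm above the jar's underside, within the 100 mm limit. I worked that height out from the sizes and did not measure it.
- **Jar and nutmeg:** the jar stood upright, and its ring looked unmoved to the eye. The nutmeg measured at the same pixels as at the start, to within 0.1.
- **Robot:** the gripper was open and touching nothing, and the force reading was near zero.
- **Checks that disagreed:** the two cameras placed the jar's ring up to about 10 mm apart in y, so I used the top camera's fit. The arm hid the neck from the top camera during the first release. I used only the side view for the second.

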